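# Start frozen bread toasting

### The arm

A 6-joint arm with a two-finger parallel gripper is mounted at the origin on a cart in front of the work surface, level with it; the furniture and walls round the work are solid. World frame = base frame: x ahead of the robot, y to its left, z up, the work surface at z = 0. Lengths are in mm, angles in degrees, forces in N, time in s.
With the tool pointing down it reaches from about 300 to 850 mm from the base axis. Payload 4.2 kg.
Tool frame: the origin (TCP) lies midway between the tips of the shut fingers; the grasp point (between the pads) lies 19 mm behind it; z points along the fingers, y is the line along which they close (so a half turn about z gives the same grasp; the last joint's range is limited). The gripper opens to 91 mm and grips with 3 to 60 N. Pads are 32 mm wide; open, the fingers measure 118 mm over their backs; the gripper's body (76 mm by 178 mm) begins 60 mm behind the grasp point.
Start: joints at [-65.26, 18.312, 89.639, -0, 72.044, -1.146], TCP at [251.042, -517.321, 213.976] pointing down, gripper open.
Joint ranges: [-177.97, 177.97], [-48.28, 115.42], [12.27, 149.76], [-77.06, 257.06], [2.81, 150.46], [-146.56, 146.56]. Speed limits (degrees/s): [147.25, 147.25, 180, 180, 180, 180].

### API

Orientations are given as [roll, pitch, yaw] about the fixed x, y, z axes, in that order (R = Rz(yaw) Ry(pitch) Rx(roll)).
In Python, from workcell import env, eyes gives the robot as it stands (env), with the cameras (eyes).
- The arm moves only by the tool step_hand, called after ">>>" as name([rows], argument=value, ...), one row to a line, values as JSON. Schema: {"type":"object","properties":{"plan":{"type":"array","items":{"type":"object","properties":{"d":{"type":"array","items":{"type":"number"},"minItems":3,"maxItems":3},"r":{"type":"array","items":{"type":"number"},"minItems":3,"maxItems":3}},"additionalProperties":false},"minItems":1,"maxItems":8},"finger_gap":{"type":"number"},"grip_n":{"type":"number"},"only":{"type":"string"},"quiet":{"type":"boolean"},"lines":{"type":"string"}},"required":["plan"],"additionalProperties":false}. plan is a list of rows, 1 to 8 of them, each an object with the fields d (a list: dx, dy, dz in mm), r (a list: a rotation vector rx, ry, rz in degrees); a field left out counts as zero; each row shifts and turns the commanded pose from where the row before left it, along the tool's axes as they then stand; what a row does not reach is not made up. A row lasts 1/10 s, in which the tool goes at most 50 mm and 8.59 degrees, less where a joint would pass 70% of its speed; a pose out of reach is approached as far as the arm can. finger_gap is the finger opening in mm, set as the call begins (left out keeps the last). The fingers move at their own pace and stop on an object; grip_n is the grip in N (left out, the last holds). Time passes only in rows, so rows that do not move let the fingers close. The tool returns the time, the measured TCP pose, the force, the opening and the grip force at its end. only (a regular expression) keeps the lines of the reply that match it, lines (a string "A,B") keeps lines A to B, and quiet returns only ok. Input that does not fit is refused with a message, and nothing moves.
- env.state(): the state, without advancing time (a new reading comes with each control period).
- eyes.grab_frame(name): name is "scene" or "top" or "wrist"; returns the picture (480x640x3 uint8, blue, green, red); there is no depth.
- eyes.camera_model(name): a dict with "fx", "fy", "cx", "cy" (pixels), "T" (4x4, takes a point from camera to world coordinates). Camera axes: x right, y up, looking along -z (the intrinsics and any distortion apply to the point x, -y, -z); pixel columns grow to the right and rows downward; lengths in mm; the calibration is good to about 2 mm. A picture is of the moment at which its call begins: read the wrist's pose just before it. camera_model takes no time and is no camera call; for the wrist camera it gives the pose at the moment of the call.
- env.job_done(): hands the job in; it is judged then, once.
The state is a dict: "time_s": time; "qpos": joint angles; "qvel": joint speeds; "effort": joint torques, N m; "ee_pos": TCP position; "ee_rot": TCP orientation; "force": force on the tool from outside, world axes, zero at the start; "torque": the same for the moment, N m; "gripper_width": finger opening in mm; "gripper_force": force on a finger pad.
Only numpy, scipy, OpenCV 4.12 (cv2) and the standard library are available. Lean on these libraries where they do the work, as an engineer would, in place of code of your own. Each camera call takes 0.05 s, during which the arm holds its last target. There are 200 camera calls.

### The job

Start the frozen bread toasting: first switch on the socket that the toaster's plug is in, by pressing the raised half of the rocker beside it; then push the toaster's lever down until it stays down by itself; and last press the round defrost key on top of the toaster fully in and let it spring out. This is all pressing with the tips of the closed fingers: lift nothing, and leave the other rockers, the stop and reheat keys and the things standing about as they are.

Things in the scene. Friction and masses are not known exactly. Their poses are not given: they have to be found in the camera images.
- toaster: Two-slot toaster, 280 x 162 x 160 mm high, white ends, steel sides, fixed; two frozen slices stand in its slots and sink with the lever. Origin: centre of its underside. Its -x end carries the lever and faces the robot (turned up to 0.2 rad); +y is to the robot's left. The white extension block is fixed on its +y side, long side along the toaster's x, and turns with it.
- lever_pad (a point): Centre of the flat top of the black lever pad (46 mm across, 34 mm deep, 12 mm thick) that stands out of the toaster's -x end; this point is 28 mm out from that end face and moves with the lever. Height 157 mm with the lever up, 117 mm with it down.
- toast_lever (a joint): Lever, m: 0 = up, 0.040 = fully down (it moves straight down). Needs about 2 N at the start, up to 6 N on the way; a spring throws it back up if it is let go before about 0.033, beyond that it catches and stays down by itself at 0.040.
- defrost_top (a point): Centre of the top of the round black defrost key (25 mm diameter, small white star), the left one, seen from the robot, of three keys in a row across the steel strip on the toaster's top at the lever end, 44 mm from the middle key; 6.5 mm proud of the strip, 167 mm above the worktop; moves with the key.
- defrost_key (a joint): Defrost key, m: 0 = out, 0.004 = fully in (straight down, about 1 N to start it, 5 N fully in); springs out again when let go.
- stop_top (a point): Centre of the top of the oblong stop key (18 x 36 mm), the middle one of the three keys. Not to be pressed.
- stop_key (a joint): Stop key, m: 0 = out, 0.004 = fully in.
- reheat_top (a point): Centre of the top of the square reheat key (23 x 23 mm, three small white bars), the right one of the three keys. Not to be pressed.
- reheat_key (a joint): Reheat key, m: 0 = out, 0.004 = fully in.
- toaster_plug: The toaster's plug, a white rounded block 44 x 42 x 30 mm high with a cord, in one of the three sockets of the extension block (205 x 100 mm, top 36 mm above the worktop), which lie 60 mm apart in a row along the block. Origin: centre of its underside, 36 mm above the worktop. Fixed. The other sockets have flat blanking covers (42 x 38 x 4 mm).
- rocker_1_press (a point): Place to press on rocker 1, black, the switch of the socket nearest the robot, its pivot 51 mm straight to the left (toaster +y) of that socket's centre: top of the half nearer the robot (toaster -x), 13 mm from the pivot, raised while off. Rocker 33 mm long along the toaster's x, 18 mm wide. Point about 48 mm above the worktop when off, 43 mm when on; moves with the rocker.
- rocker_1 (a joint): Rocker 1, rad: 0 = off (half nearer the robot raised), 0.36 = on (that half down). Snaps over at 0.18 and stays on either side; needs about 4 N on the raised half.
- rocker_2_press (a point): Place to press on rocker 2, black, the switch of the socket in the middle, its pivot 51 mm straight to the left (toaster +y) of that socket's centre: top of the half nearer the robot (toaster -x), 13 mm from the pivot, raised while off. Rocker 33 mm long along the toaster's x, 18 mm wide. Point about 48 mm above the worktop when off, 43 mm when on; moves with the rocker.
- rocker_2 (a joint): Rocker 2, rad: 0 = off (half nearer the robot raised), 0.36 = on (that half down). Snaps over at 0.18 and stays on either side; needs about 4 N on the raised half.
- rocker_3_press (a point): Place to press on rocker 3, black, the switch of the socket farthest from the robot, its pivot 51 mm straight to the left (toaster +y) of that socket's centre: top of the half nearer the robot (toaster -x), 13 mm from the pivot, raised while off. Rocker 33 mm long along the toaster's x, 18 mm wide. Point about 48 mm above the worktop when off, 43 mm when on; moves with the rocker.
- rocker_3 (a joint): Rocker 3, rad: 0 = off (half nearer the robot raised), 0.36 = on (that half down). Snaps over at 0.18 and stays on either side; needs about 4 N on the raised half.
- salt_shaker: Bystander: clear salt shaker with a grey cap, 44 mm diameter, 90 mm high, between toaster and block. Loose. Origin: centre of its underside.
- mug: Bystander: white mug, 60 mm diameter with handle, 49 mm high, to the right of the toaster. Loose. Origin: centre of its underside.
- spoon: Bystander: steel teaspoon, 130 x 26 x 11 mm, lying in front of the toaster on the right. Loose. Origin: centre of its underside.
- flat_tin: Bystander: flat oval tin, 63 x 105 x 25 mm, in front of toaster and block. Loose. Origin: centre of its underside.
- lemon: Bystander: lemon, 78 x 55 x 56 mm, at the front left. Loose. Origin: centre of its underside.
- glass: Bystander: small glass, 48 mm diameter, 61 mm high, at the left. Loose. Origin: centre of its underside.
- pepper_mill: Bystander: wooden pepper mill, 58 mm diameter, 160 mm high, at the left. Loose. Origin: centre of its underside.

How it is judged (in metres and radians):
On the way, in this order (a step that is already met when the one before it is completed fails the run):
1. the rocker beside the toaster's plug is on (((horizontal distance between toaster_plug and rocker_1_press below 0.061 m and value of joint rocker_1 above 0.3 rad) or (horizontal distance between toaster_plug and rocker_2_press below 0.061 m and value of joint rocker_2 above 0.3 rad) or (horizontal distance between toaster_plug and rocker_3_press below 0.061 m and value of joint rocker_3 above 0.3 rad))), for 0.2 s.
2. the lever is down and stays down with the fingers off it (value of joint toast_lever above 0.036 m and contact force between the fingers and toast_lever below 0.3 N), for 0.2 s.
3. the defrost key is pressed in (value of joint defrost_key above 0.003 m), for 0.05 s.
At the end, for the whole second after the job is handed in: The rocker beside the toaster's plug is on (over 0.30 rad) and the two others off (under 0.12 rad), the lever is caught down (over 36 mm of 40), and all three keys are out again (within 1 mm) (((horizontal distance between toaster_plug and rocker_1_press below 0.061 m and value of joint rocker_1 above 0.3 rad) or (horizontal distance between toaster_plug and rocker_2_press below 0.061 m and value of joint rocker_2 above 0.3 rad) or (horizontal distance between toaster_plug and rocker_3_press below 0.061 m and value of joint rocker_3 above 0.3 rad)) and not ((not (horizontal distance between toaster_plug and rocker_1_press below 0.061 m) and value of joint rocker_1 above 0.12 rad) or (not (horizontal distance between toaster_plug and rocker_2_press below 0.061 m) and value of joint rocker_2 above 0.12 rad) or (not (horizontal distance between toaster_plug and rocker_3_press below 0.061 m) and value of joint rocker_3 above 0.12 rad)) and value of joint toast_lever above 0.036 m and value of joint each of defrost_key, stop_key, reheat_key below 0.001 m); the robot touches nothing.
It fails at once if the rocker of a socket without the plug is pressed over ((not (horizontal distance between toaster_plug and rocker_1_press below 0.061 m) and value of joint rocker_1 above 0.12 rad) or (not (horizontal distance between toaster_plug and rocker_2_press below 0.061 m) and value of joint rocker_2 above 0.12 rad) or (not (horizontal distance between toaster_plug and rocker_3_press below 0.061 m) and value of joint rocker_3 above 0.12 rad)).
It fails at once if the lever is pushed down before the toaster's socket is on (value of joint toast_lever above 0.03 m and not ((horizontal distance between toaster_plug and rocker_1_press below 0.061 m and value of joint rocker_1 above 0.3 rad) or (horizontal distance between toaster_plug and rocker_2_press below 0.061 m and value of joint rocker_2 above 0.3 rad) or (horizontal distance between toaster_plug and rocker_3_press below 0.061 m and value of joint rocker_3 above 0.3 rad))).
It fails at once if the defrost key is pressed before the lever is caught down (value of joint defrost_key above 0.002 m and value of joint toast_lever below 0.034 m).
It fails at once if the stop or the reheat key is pressed (value of joint any of stop_key, reheat_key above 0.002 m).
It fails at once if a thing standing about is shifted more than 20 mm or lifted (distance of any of salt_shaker, mug, spoon, flat_tin, lemon, glass, pepper_mill from where it was at the start of the episode above 0.02 m or height (world z) of any of salt_shaker, mug, spoon, flat_tin, glass, pepper_mill above 0.012 m).
It also fails if it takes over 51 s, if anything falls off the work surface, if the arm or the gripper's body presses on something with over 40 N, if the wrist force passes 120 N, or if a joint passes its speed limit or range.

## Working session

There is one attempt and no reset: what is moved stays moved. The work goes in short steps, Python scripts to look and compute and a tool call to move; the robot and the scene stay as the last step left them, time stands still between calls to the robot, and variables do not carry over. Pictures are saved under pics/ and viewed, at most 13 in all, crops included, and the job is handed in when it is done.

```bash
ls; mkdir -p pics
```

Run:
```python
from workcell import env, eyes
import cv2
for n in("scene","top"):
    cv2.imwrite(f"pics/{n}0.png",eyes.grab_frame(n)); m=eyes.camera_model(n); print(n,m)
s=env.state();print(s)
```

```text
pics
workcell.py
scene {'fx': 610.0203886155443, 'fy': 610.0203886155443, 'cx': 320.67123329286454, 'cy': 242.01222533534678, 'T': array([[-2.04442019e-01,  5.28352593e-01, -8.24043080e-01,
        -5.37535761e+02],
       [-9.78873513e-01, -1.07613633e-01,  1.73856123e-01,
         2.80154139e+02],
       [ 3.17906413e-03,  8.42177442e-01,  5.39191107e-01,
         8.10723509e+02],
       [ 0.00000000e+00,  0.00000000e+00,  0.00000000e+00,
         1.00000000e+00]])}
top {'fx': 496.88132544675244, 'fy': 496.88132544675244, 'cx': 320.1216846066928, 'cy': 241.09726140145082, 'T': array([[-4.84347975e-03,  9.91547543e-01, -1.29653428e-01,
         3.64302675e+02],
       [-9.99984916e-01, -5.13838913e-03, -1.94017566e-03,
         5.86173240e+01],
       [-2.58998617e-03,  1.29642075e-01,  9.91557474e-01,
         1.22695358e+03],
       [ 0.00000000e+00,  0.00000000e+00,  0.00000000e+00,
         1.00000000e+00]])}
{'time_s': 0.1, 'qpos': array([-6.52593472e+01,  1.83488895e+01,  8.97004319e+01, -2.74033435e-03,
        7.20456270e+01, -1.14605321e+00]), 'qvel': array([ 0.08037512, -0.06049723, -0.10561373, -0.00126034, -0.01978554,
        0.06630181]), 'effort': array([ 1.10839886e-03, -4.13332093e+01, -2.32509416e+01,  7.28879892e-02,
        4.21626563e-02, -6.48973355e-05]), 'ee_pos': array([ 250.83009652, -516.88424393,  213.18835237]), 'ee_rot': array([-1.79905018e+02,  7.05892335e-04,  2.58875535e+01]), 'force': array([ 0.06600668, -0.50669919, -0.1785634 ]), 'torque': array([ 0.02552704, -0.0425937 , -0.01223045]), 'gripper_force': 0.0, 'gripper_width': 90.89991954001164}
```

View pics/scene0.png

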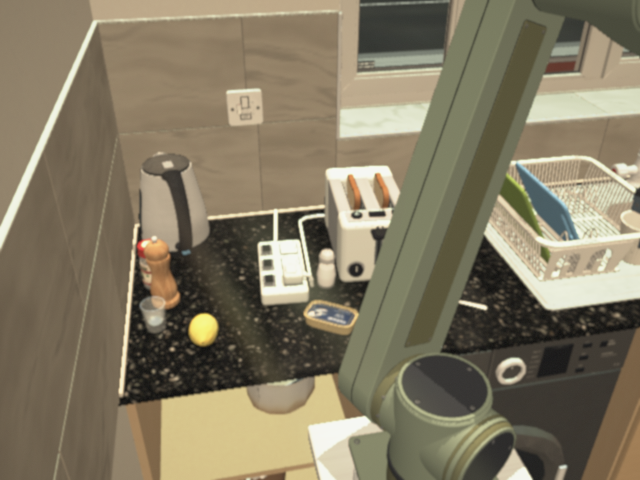

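View pics/top0.png

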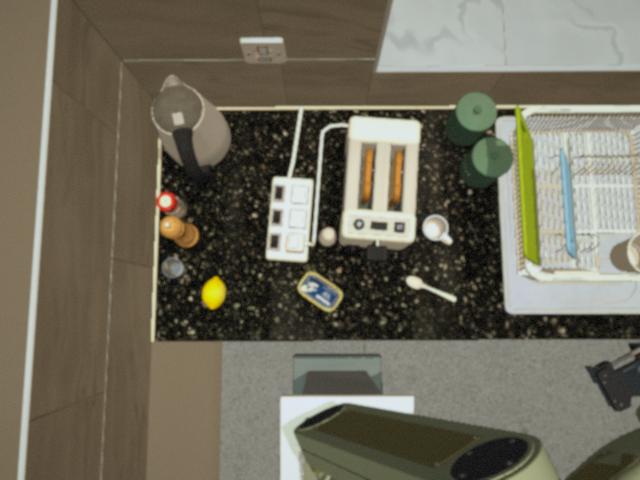

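The block sits around (290,220) in the top view and the toaster around (380,185), with its keys at (361,224), (380,226) and (399,227) and its lever at (376,253). I'll enlarge the views to tell which socket has the plug.

Run:
```python
import cv2,numpy as np
a=cv2.imread("pics/scene0.png")[200:310,240:420]; b=cv2.imread("pics/top0.png")[105:285,250:440]
a=cv2.resize(a,None,fx=4.4,fy=4.4,interpolation=cv2.INTER_CUBIC)[:, :]
b=cv2.resize(b,(633,600),interpolation=cv2.INTER_CUBIC)
cv2.imwrite("pics/a1.png",a);cv2.imwrite("pics/b1.png",b);print(a.shape,b.shape)
```

```text
(484, 792, 3) (600, 633, 3)
```

View pics/a1.png

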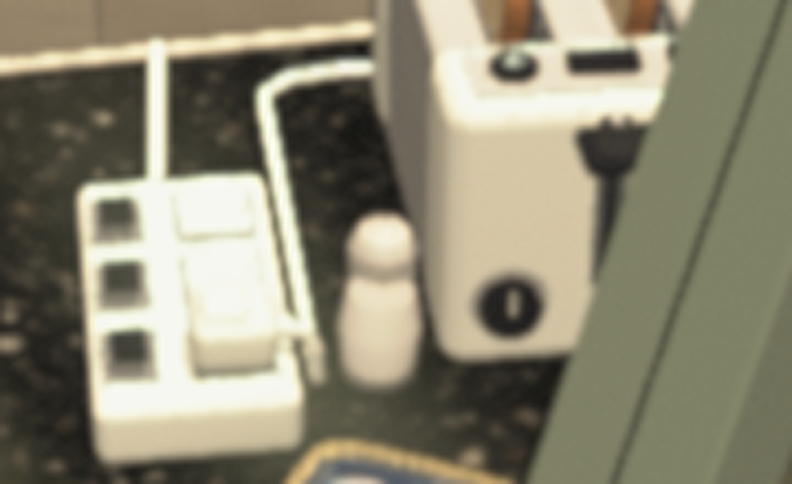

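View pics/b1.png

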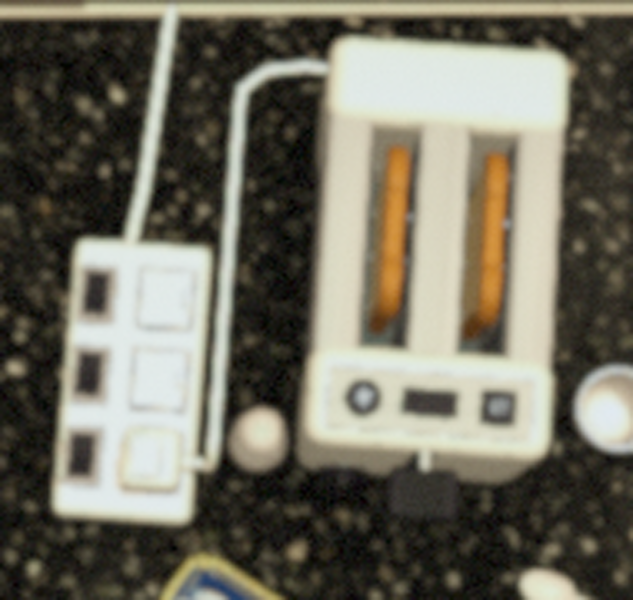

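The plug is in the socket nearest the robot: the raised block is at a1 (233,320) and b1 (150,458), and the cord ends there. So I need rocker 1, at b1 (83,455) and a1 (128,352). I'll triangulate the rockers, the defrost key and the lever from the two views.

Create h.py:
```python
import numpy as np,cv2
def ray(m,u,v):
    d=np.array([(u-m["cx"])/m["fx"],-(v-m["cy"])/m["fy"],-1.]); T=m["T"]; d=T[:3,:3]@d
    return T[:3,3],d/np.linalg.norm(d)
def onz(m,u,v,z):
    o,d=ray(m,u,v); return o+d*(z-o[2])/d[2]
def tri(*rs):
    P=[np.eye(3)-np.outer(d,d) for o,d in rs]
    x=np.linalg.solve(sum(P),sum(p@o for p,(o,d) in zip(P,rs)))
    return x,[round(float(np.linalg.norm(p@(x-o))),1) for p,(o,d) in zip(P,rs)]
def dark(img,u,v,r,thr=None):
    "centroid of dark blob near u,v (weighted by darkness, in window r)"
    x0,y0=int(u-r),int(v-r); g=cv2.cvtColor(img,cv2.COLOR_BGR2GRAY)[y0:y0+2*r+1,x0:x0+2*r+1]
    t=thr or cv2.threshold(g,0,255,cv2.THRESH_OTSU)[0]
    n,l,s,c=cv2.connectedComponentsWithStats((g<t).astype(np.uint8))
    k=1+np.argmin(np.hypot(*(c[1:]-r).T)+100*(s[1:,4]<6)) ; return c[k]+[x0,y0],s[k]
```

Run:
```python
from workcell import env, eyes
from h import *
S=cv2.imread("pics/scene0.png");T=cv2.imread("pics/top0.png");ms=eyes.camera_model("scene");mt=eyes.camera_model("top")
sc=lambda x,y:(240+x/4.4,200+y/4.4); tp=lambda x,y:(250+x/3.3333,105+y/3.3333)
for n,a,b,r1,r2,z in[("r1",(128,352),(83,455),6,7,46),("r2",(122,284),(91,374),6,7,46),("r3",(116,218),(97,293),6,7,46),("def",(514,64),(363,396),7,7,167),("lev",None,(424,492),0,0,157),("stop",None,(430,402),0,9,167),("reh",None,(498,407),0,7,167)]:
    p,q=(dark(T,*tp(*b),r2) if r2 else (tp(*b),None))
    print(n,"top",np.round(p,1),q,"onz",onz(mt,*p,z).round(1))
    if a:
        p2,q2=dark(S,*sc(*a),r1); print("  scene",p2.round(1),q2,"onz",onz(ms,*p2,z).round(1),"tri",tri(ray(mt,*p),ray(ms,*p2)))
```

```text
r1 top [273.9 241.1] [ 4  1  7 13 85] onz [519.2 171.6  46. ]
  scene [268.7 279.7] [ 1  1 10 10 85] onz [508.3 171.8  46. ] tri (array([520.09182835, 171.4992726 ,  37.62717091]), [1.0, 1.0])
r2 top [276.3 216.8] [ 3  1  8 13 86] onz [578.4 166.3  46. ]
  scene [267.  263.9] [ 2  2  9  9 77] onz [567.3 167.6  46. ] tri (array([579.89317882, 166.71289326,  37.37900516]), [0.4, 0.4])
r3 top [278.5 192.5] [ 3  1  8 14 87] onz [638.3 161.5  46. ]
  scene [265.9 249.3] [ 2  2  9 10 81] onz [625.8 162.4  46. ] tri (array([640.31104343, 161.6492217 ,  36.61613997]), [0.7, 0.7])
def top [358.5 224. ] [ 2  3 11 11 84] onz [539.7 -22.5 167. ]
  scene [356.4 212.2] [  1   0  14  12 102] onz [545.7 -25.6 167. ] tri (array([538.85242253, -22.8824401 , 171.16487174]), [0.7, 0.7])
lev top [377.2 252.6] None onz [478.5 -62.7 157. ]
stop top [378.6 225.5] [  1   6  16   8 121] onz [536.3 -65.9 167. ]
reh top [399.2 227. ] [  2   2  11  11 109] onz [ 532.8 -110.1  167. ]
```

>>> step_hand([
  {"d":[0, 0, -40]},
  {"d":[0, 0, -40]},
  {"d":[25, -24, 0], "r":[0, 0, -8]},
  {"d":[25, -24, 0]},
  {"d":[25, -24, 0]},
  {"d":[25, -24, 0]},
  {"d":[25, -24, 0]},
], finger_gap=0, grip_n=20)

```text
time_s: 0.8
ee_pos: [292.5, -347.8, 293.6]
ee_rot: [-180.0, -0.0, 33.9]
force: [0.3, -0.4, -0.9]
gripper_width: 38.0
gripper_force: 0.0
```

Run:
```python
from workcell import env, eyes
from h import *
s=env.state();m=eyes.camera_model("wrist")
from scipy.spatial.transform import Rotation as R
Rt=R.from_euler('xyz',s["ee_rot"],degrees=True).as_matrix()
print(m["fx"],(Rt.T@(m["T"][:3,3]-s["ee_pos"])).round(1),(Rt.T@m["T"][:3,:3]).round(3))
```

```text
391.2991523805887 [  78.3    0.7 -171.2] [[-0.     0.96   0.279]
 [ 1.     0.     0.001]
 [ 0.001  0.279 -0.96 ]]
```

>>> step_hand([
  {"d":[36, -25, 0]},
  {"d":[36, -25, 0]},
  {"d":[36, -25, 0]},
  {"d":[36, -25, 0]},
  {"d":[36, -25, 0]},
  {"d":[36, -25, 0]},
  {"d":[36, -25, 0]},
  {"d":[36, -25, 0]},
])

```text
time_s: 1.6
ee_pos: [420.2, -21.0, 293.8]
ee_rot: [180.0, 0.0, 33.9]
force: [1.3, -0.4, 0.1]
gripper_width: 0.6
gripper_force: 0.0
```

>>> step_hand([
  {"d":[36, -25, 0]},
  {"d":[36, -25, 0]},
  {"r":[0, 0, -8]},
  {"r":[0, 0, -8]},
  {"r":[0, 0, -8]},
  {"r":[0, 0, -8]},
  {"r":[0, 0, -8]},
  {"r":[0, 0, -8]},
])

```text
time_s: 2.4
ee_pos: [451.7, 58.9, 293.5]
ee_rot: [-179.9, 0.0, 82.2]
force: [0.2, -0.3, 1.0]
gripper_width: 0.5
gripper_force: 0.0
```

>>> step_hand([
  {"r":[0, 0, -3.3]},
  {},
])

```text
time_s: 2.6
ee_pos: [451.8, 58.9, 293.6]
ee_rot: [-180.0, 0.0, 85.2]
force: [0.8, -0.9, 0.2]
gripper_width: 0.5
gripper_force: 0.0
```

Run:
```python
from workcell import env, eyes
import cv2,pickle
m=eyes.camera_model("wrist");f=eyes.grab_frame("wrist");cv2.imwrite("pics/w1.png",f);pickle.dump(m,open("w1.pkl","wb"));print(env.state()["qpos"])
```

```text
[ 5.98207878e+00  4.87367197e+00  9.56150526e+01 -4.84463498e-03
  7.95514546e+01  1.08702297e+01]
```

View pics/w1.png

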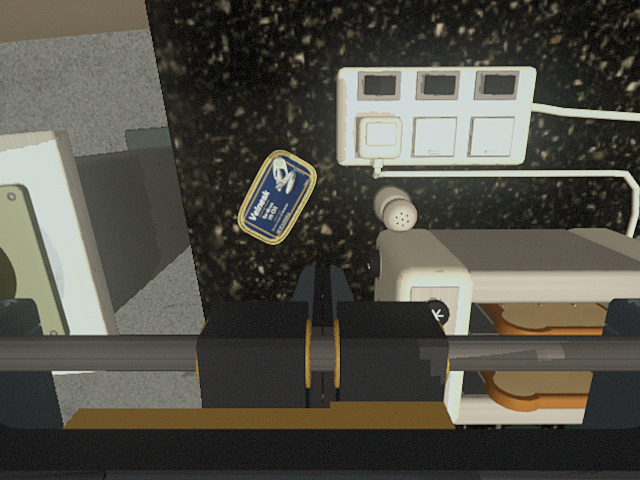

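The wrist view shows rocker 1 at (379,84), next to the plug at (381,135). The defrost key (star) is at (437,313), partly hidden, and the fingertips are at (322,268). I'll triangulate these with the top view.

Run:
```python
from workcell import env, eyes
from h import *
import pickle
mw=pickle.load(open("w1.pkl","rb"));W=cv2.imread("pics/w1.png");mt=eyes.camera_model("top");ms=eyes.camera_model("scene")
for n,w,t,s,r,z in[("r1",(379,84),(273.9,241.1),(268.7,279.7),16,45),("r2",(438,84),(276.3,216.8),(267.,263.9),16,45),("r3",(497,84),(278.5,192.5),(265.9,249.3),16,45)]:
    p,q=dark(W,*w,r,60); print(n,p.round(1),q,"onz",onz(mw,*p,z).round(1),"tri w,t",tri(ray(mw,*p),ray(mt,*t)),"all",tri(ray(mw,*p),ray(mt,*t),ray(ms,*s))[0].round(1))
    print("  ends onz",[onz(mw,p[0]-q[2]/2,p[1],z).round(1),onz(mw,p[0]+q[2]/2,p[1],z).round(1)])
p=(437,313);print("def",onz(mw,*p,167).round(1),tri(ray(mw,*p),ray(mt,358.5,224)), tri(ray(mw,*p),ray(mt,358.5,224),ray(ms,356.4,212.2))[0])
for u,v,z in[(342,162,36),(531,162,36),(381,134,66)]: print(onz(mw,u,v,z).round(1))
g=cv2.cvtColor(W,cv2.COLOR_BGR2GRAY);print(g[84,358:402])
```

```text
r1 [377.3  76.5] [12  8  5  2  6] onz [516.5 179.6  45. ] tri w,t (array([475.712891  , 144.66189755, 358.39744071]), [3.8, 3.8]) all [518.3 174.4  39.6]
  ends onz [array([514.1, 179.8,  45. ]), array([519. , 179.4,  45. ])]
r2 [425.2  78.5] [3 8 2 6 6] onz [564.  173.7  45. ] tri w,t (array([ 617.56541976,  189.28907184, -168.98666315]), [3.3, 3.3]) all [571.9 169.2  42.5]
  ends onz [array([563. , 173.8,  45. ]), array([565. , 173.6,  45. ])]
r3 [498.9  76.1] [15  8  6  2  7] onz [637.  169.7  45. ] tri w,t (array([641.22868642, 166.47221588,  34.37217546]), [4.0, 4.0]) all [639.7 164.4  37.8]
  ends onz [array([634.1, 169.9,  45. ]), array([640. , 169.4,  45. ])]
def [541.1 -21.  167. ] (array([540.93146605, -22.41441459, 164.54008842]), [0.8, 0.8]) [540.00348282 -22.09930323 169.47603256]
[475.9  98.1  36. ]
[678.9  80.9  36. ]
[514.8 124.6  66. ]
[131 166 167 156 130 127 108  51  60  66  67  64  65  66  67  65  64  66
  68  64  71  65  72  76  77  73  70  74  74  72  74  68  76  73  71  76
  62 100 155 167 165 156 184 218]
```

Run:
```python
from workcell import env, eyes
from h import *
import pickle
mw=pickle.load(open("w1.pkl","rb"));W=cv2.imread("pics/w1.png");mt=eyes.camera_model("top")
for n,w,t in[("r1",(379,84),(273.9,241.1)),("r2",(438,84),(276.3,216.8)),("r3",(497,84),(278.5,192.5))]:
    p,q=dark(W,*w,18,95); print(n,p.round(1),q,"onz",onz(mw,*p,45).round(1),"tri",tri(ray(mw,*p),ray(mt,*t)))
    print("  ends",onz(mw,p[0]-q[2]/2,p[1],45).round(1),onz(mw,p[0]+q[2]/2,p[1],45).round(1))
p=env.state()["ee_pos"];T=np.linalg.inv(mw["T"]);c=T[:3,:3]@p+T[:3,3];print("tcp px",mw["fx"]*c[0]/-c[2]+mw["cx"],mw["cy"]+mw["fy"]*c[1]/c[2])
```

```text
r1 [379.3  84.9] [  3   9  32  20 582] onz [518.2 171.6  45. ] tri (array([524.01957315, 175.13355845,   6.86332671]), [0.5, 0.5])
  ends [502.2 173.   45. ] [534.1 170.2  45. ]
r2 [439.1  84.6] [  4   9  32  20 570] onz [577.8 166.8  45. ] tri (array([579.98683805, 167.25389447,  37.31459964]), [0.1, 0.1])
  ends [561.9 168.1  45. ] [593.8 165.4  45. ]
r3 [498.8  84.2] [  4   9  33  20 568] onz [637.3 162.1  45. ] tri (array([640.12224799, 162.33557813,  38.1660933 ]), [0.2, 0.2])
  ends [620.8 163.5  45. ] [653.7 160.7  45. ]
tcp px 322.72206113905827 297.21227562688273
```

>>> step_hand([
  {"d":[40, 14, 0]},
  {"d":[40, 13, 0]},
  {"d":[38, 13, 0]},
  {"d":[0, 0, 40]},
  {"d":[0, 0, 40]},
  {"d":[0, 0, 40]},
  {"d":[0, 0, 40]},
  {"d":[0, 0, 40]},
])

```text
time_s: 3.45
ee_pos: [501.6, 173.1, 92.4]
ee_rot: [180.0, -0.0, 85.1]
force: [0.2, 1.0, -0.6]
gripper_width: 0.5
gripper_force: 0.0
```

>>> step_hand([
  {"d":[0, 0, 20]},
  {"d":[0, 0, 8]},
  {},
])

```text
time_s: 3.75
ee_pos: [501.4, 173.0, 65.2]
ee_rot: [-179.9, 0.0, 85.1]
force: [-0.0, -0.0, 0.7]
gripper_width: 0.3
gripper_force: 0.0
```

Run:
```python
from workcell import env, eyes
import cv2,pickle
f=eyes.grab_frame("wrist");cv2.imwrite("pics/w2.png",f);
```

```text
(no output)
```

View pics/w2.png

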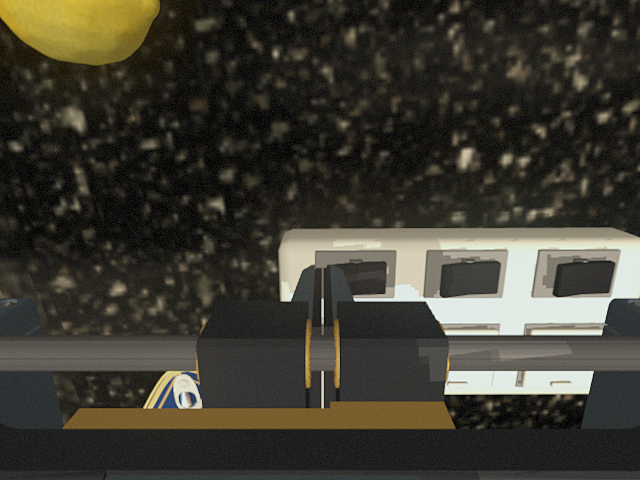

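The fingertips (323,268) are just above the near half of rocker 1, whose pivot is around x=356 px, about 16 mm to the right. I'll press it in small steps.

>>> step_hand([
  {"d":[0, 0, 8]},
  {"d":[0, 0, 4]},
  {"d":[0, 0, 4]},
  {},
])

```text
time_s: 4.2
ee_pos: [501.5, 173.0, 49.7]
ee_rot: [-180.0, 0.0, 85.2]
force: [-0.9, -0.2, 0.2]
gripper_width: 0.7
gripper_force: 0.0
```

>>> step_hand([
  {"d":[0, 0, 3]},
  {"d":[0, 0, 3]},
  {},
])

```text
time_s: 4.5
ee_pos: [501.6, 173.0, 43.5]
ee_rot: [-180.0, 0.0, 85.2]
force: [0.4, -0.5, 0.3]
gripper_width: 0.5
gripper_force: 0.0
```

>>> step_hand([
  {"d":[0, 0, 1.5]},
  {"d":[0, 0, 1]},
  {},
  {},
])

```text
time_s: 4.9
ee_pos: [502.1, 173.2, 42.4]
ee_rot: [179.9, -0.0, 85.2]
force: [-2.2, -1.2, 7.4]
gripper_width: 0.4
gripper_force: 3.7
```

>>> step_hand([
  {"d":[0, 0, -25]},
  {"d":[0, 0, -35]},
  {"d":[-40, 0, -40]},
  {"d":[-40, 0, -40]},
  {},
])

```text
time_s: 5.4
ee_pos: [498.4, 100.3, 176.9]
ee_rot: [179.4, -0.1, 85.0]
force: [1.1, 0.5, -0.1]
gripper_width: 0.7
gripper_force: 0.0
```

Run:
```python
from workcell import env, eyes
import cv2
f=eyes.grab_frame("wrist");t=eyes.grab_frame("top")[105:285,250:350];s=eyes.grab_frame("scene")[235:305,250:320]
o=cv2.imread("pics/top0.png")[105:285,250:350]
k=lambda i,w,h:cv2.resize(i,(w,h),interpolation=cv2.INTER_CUBIC)
cv2.imwrite("pics/c3.png",cv2.hconcat([k(f[0:300,200:640],520,355),k(s,275,355)]))
```

```text
(no output)
```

View pics/c3.png

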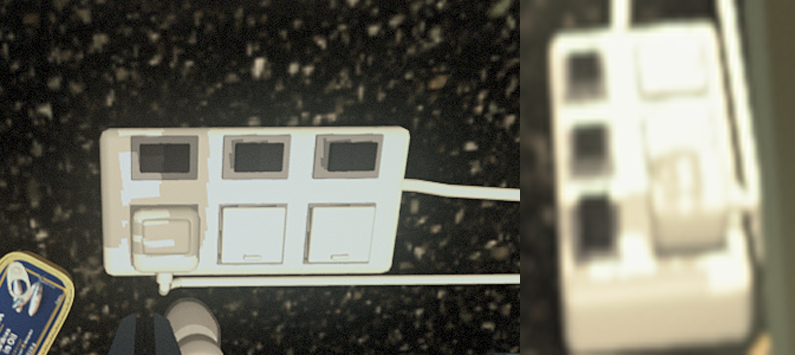

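Run:
```python
from workcell import env, eyes
import cv2
f=cv2.GaussianBlur(eyes.grab_frame("wrist"),(0,0),1.2);g=cv2.cvtColor(f,cv2.COLOR_BGR2GRAY)
print(env.state()["ee_pos"])
for a in(310,387,463): print(g[132,a:a+62:3])
```

```text
[495.11325486 103.0434287  170.91955801]
[206 210 183 157 145  80  66  68  70  71  69  67  64  62  63  63  64  65
  65  84 125]
[213 213 212 162 162 147 118  69  71  71  71  70  71  70  73  74  74  74
  74  72  85]
[213 213 213 212 161 155 155 127 101  66  70  69  69  69  69  69  69  67
  67  68  67]
```

The shading of rocker 1 has reversed compared with rockers 2 and 3 (now lighter on the near half), and the tip met a stop of 7 N at z = 42, so rocker 1 is on. Next is the lever.

>>> step_hand([
  {"d":[-20, -3, -30]},
  {"d":[-40, -3, 0]},
  {"d":[-40, 0, 0]},
  {"d":[-40, 0, 0]},
  {},
  {},
])

```text
time_s: 6.2
ee_pos: [477.7, -36.0, 200.8]
ee_rot: [-179.8, -0.0, 85.1]
force: [-0.6, 0.2, 0.5]
gripper_width: 0.3
gripper_force: 0.0
```

Run:
```python
from workcell import env, eyes
import cv2,pickle
m=eyes.camera_model("wrist");f=eyes.grab_frame("wrist");cv2.imwrite("pics/w4.png",f);pickle.dump(m,open("w4.pkl","wb"));print(env.state()["ee_pos"])
```

```text
[477.86532879 -35.39533958 200.99273906]
```

View pics/w4.png

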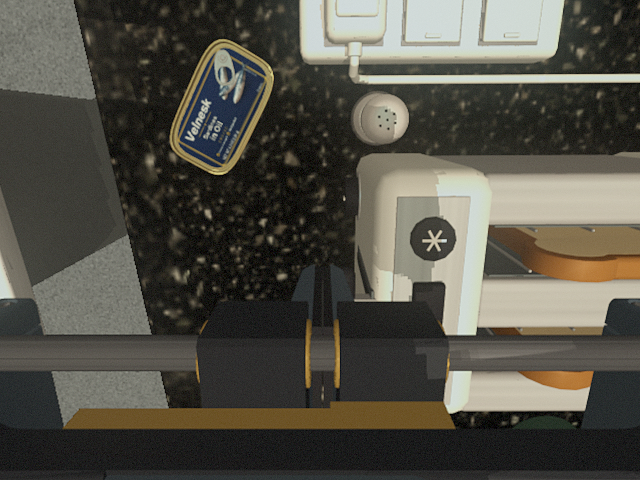

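The defrost key (star) is now clear at (434,240), and the toaster's end edge is near column 357. The lever is hidden behind the gripper.

Run:
```python
from workcell import env, eyes
from h import *
import pickle
m=pickle.load(open("w4.pkl","rb"));m1=pickle.load(open("w1.pkl","rb"));W=cv2.imread("pics/w4.png");mt=eyes.camera_model("top")
p,q=dark(W,434,240,30,75);print(p,q,onz(m,*p,167),"tri w4,w1,top",tri(ray(m,*p),ray(m1,437,313),ray(mt,358.5,224)))
print("end edge",[onz(m,356,230,z).round(1) for z in(100,140,150)], [onz(m,355,190,z).round(1) for z in (100,150)])
print("stop left edge",onz(m,429,283,167))
```

```text
[431.8445146  238.31965272] [   6    7   46   44 1267] [538.54670292 -21.54006645 167.        ] tri w4,w1,top (array([540.50066259, -22.55793373, 163.91298582]), [1.1, 1.4, 0.3])
end edge [array([502. , -31.4, 100. ]), array([499.4, -20.6, 140. ]), array([498.8, -17.9, 150. ])] [array([503. ,  -2.5, 100. ]), array([499.7,   5.6, 150. ])]
stop left edge [536.74905416 -47.62280039 167.        ]
```

Run:
```python
from workcell import env, eyes
from h import *
T=cv2.imread("pics/top0.png");g=cv2.cvtColor(T,cv2.COLOR_BGR2GRAY);mt=eyes.camera_model("top")
c=np.clip(T[225:275,345:410].astype(float)*2.2,0,255).astype(np.uint8)
W=cv2.imread("pics/w4.png")[150:350,290:480]
cv2.imwrite("pics/c5.png",cv2.hconcat([cv2.resize(c,(520,400),interpolation=cv2.INTER_NEAREST),cv2.resize(np.clip(W*1.8,0,255).astype(np.uint8),(280,400))]))
print(g[236:266,377],"\n",g[252,358:396])
for r in(245,250,255,260):print(r,onz(mt,377,r,157).round(1),onz(mt,377,r,140)[0].round(1))
print("rear",onz(mt,385,116.4,150).round(1))
```

```text
[223 224 218 209 203 200 199 199 192 167 118  70  49  49  51  54  55  49
  47  54  47  48  48  39  30  20  19  18  24  18] 
 [16 23 31 40 37 31 32 28 41 47 54 60 52 54 53 54 52 53 49 55 48 49 49 49
 49 52 55 56 50 43 31 37 37 40 33 36 49 61]
245 [495.  -62.6 157. ] 497.1
250 [484.1 -62.4 157. ] 486.0
255 [473.2 -62.2 157. ] 475.0
260 [462.4 -62.  157. ] 463.9
rear [788.5 -87.2 150. ]
```

View pics/c5.png

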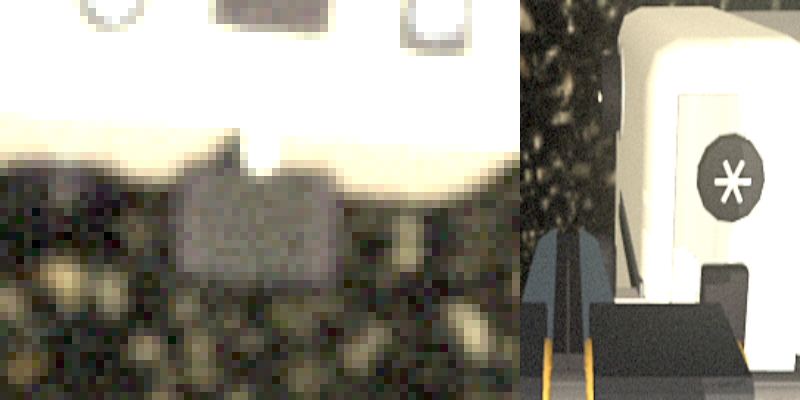

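The lever pad spans crop x 177–338 and y 172–283, so its centre is at about (477,-62). I'll move over it and push down.

>>> step_hand([
  {"d":[-27, -2, 0]},
  {"d":[0, 0, 20]},
  {"d":[0, 0, 15]},
  {},
])

```text
time_s: 6.65
ee_pos: [472.4, -61.4, 164.9]
ee_rot: [-179.7, -0.0, 85.3]
force: [-0.1, -0.3, -0.1]
gripper_width: 0.4
gripper_force: 0.0
```

>>> step_hand([
  {"d":[0, 0, 6]},
  {"d":[0, 0, 6]},
  {"d":[0, 0, 3]},
  {},
])

```text
time_s: 7.05
ee_pos: [474.4, -62.6, 152.4]
ee_rot: [179.9, -0.0, 85.2]
force: [0.5, 1.5, 2.6]
gripper_width: 0.2
gripper_force: 1.2
```

>>> step_hand([
  {"d":[0, 0, 8]},
  {"d":[0, 0, 8]},
  {"d":[0, 0, 8]},
  {"d":[0, 0, 6]},
  {"d":[0, 0, 4]},
  {},
])

```text
time_s: 7.65
ee_pos: [472.8, -63.2, 117.0]
ee_rot: [-179.8, 0.0, 85.2]
force: [0.9, 0.0, -0.4]
gripper_width: 0.4
gripper_force: 0.0
```

>>> step_hand([
  {"d":[0, 0, 3]},
  {"d":[0, 0, 1]},
  {},
  {},
])

```text
time_s: 8.05
ee_pos: [473.6, -63.3, 116.0]
ee_rot: [180.0, 0.0, 85.2]
force: [-5.6, 1.1, 13.7]
gripper_width: 0.4
gripper_force: 6.9
```

>>> step_hand([
  {"d":[0, 0, -8]},
  {"d":[0, 0, -30]},
  {"d":[0, 0, -45]},
  {"d":[0, 0, -20]},
  {"d":[20, -10, 0]},
  {"d":[35, 0, 0]},
  {},
  {},
])

```text
time_s: 8.85
ee_pos: [468.5, -7.3, 217.2]
ee_rot: [180.0, 0.0, 85.3]
force: [0.1, 0.4, -0.0]
gripper_width: 0.4
gripper_force: 0.0
```

Run:
```python
from workcell import env, eyes
from h import *
f=eyes.grab_frame("wrist");t=eyes.grab_frame("top");s=env.state();print(s["ee_pos"],s["ee_rot"])
cv2.imwrite("pics/w6.png",f)
a=np.clip(t[110:275,340:430].astype(float)*1.6,0,255).astype(np.uint8)
cv2.imwrite("pics/c6.png",cv2.hconcat([cv2.resize(f,(540,405)),cv2.resize(a,(221,405))]))
```

```text
[468.49981589  -8.05961627 217.05621043] [-1.79992244e+02  3.88200525e-02  8.51760573e+01]
```

View pics/c6.png

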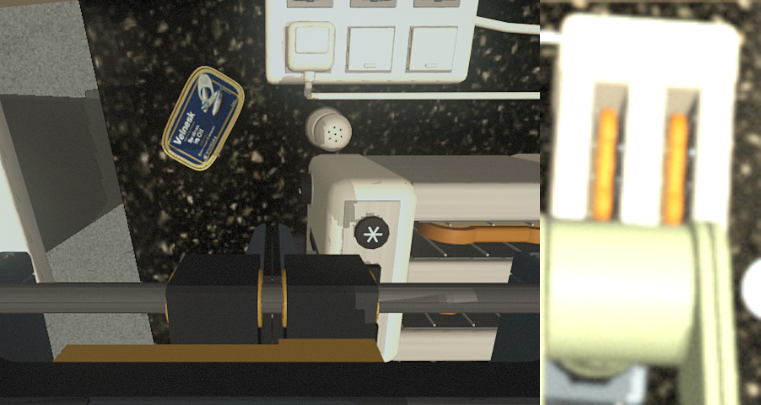

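The slices have sunk, so the lever is caught. The defrost key is at frame (441,276), at about (540,-22), so I'll go over it and press.

>>> step_hand([
  {"d":[-3, 36, 0]},
  {"d":[-3, 36, 0]},
  {"d":[0, 0, 20]},
  {"d":[0, 0, 15]},
  {},
  {},
])

```text
time_s: 9.55
ee_pos: [539.8, -20.2, 182.2]
ee_rot: [-180.0, 0.0, 85.1]
force: [0.1, 0.1, -0.1]
gripper_width: 0.1
gripper_force: 0.0
```

Run:
```python
from workcell import env, eyes
from h import *
f=eyes.grab_frame("wrist");s=env.state();print(s["ee_pos"])
cv2.imwrite("pics/w7.png",f[150:400,200:500])
```

```text
[540.14491883 -20.06098894 182.81574536]
```

View pics/w7.png

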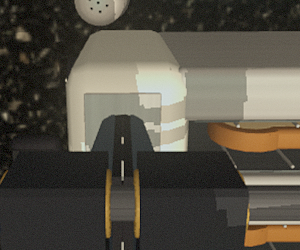

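The fingertips cover the key in the steel strip (crop (122,130)). Pressing now.

>>> step_hand([
  {"d":[0, 0, 8]},
  {"d":[0, 0, 5]},
  {"d":[0, 0, 2]},
  {"d":[0, 0, 2]},
  {},
])

```text
time_s: 10.1
ee_pos: [539.4, -19.5, 165.3]
ee_rot: [-180.0, 0.0, 85.2]
force: [-1.2, -0.1, 4.4]
gripper_width: 0.9
gripper_force: 1.6
```

>>> step_hand([
  {"d":[0, 0, 1]},
  {"d":[0, 0, 1]},
  {"d":[0, 0, 1]},
  {},
])

```text
time_s: 10.5
ee_pos: [539.5, -19.5, 163.6]
ee_rot: [180.0, 0.0, 85.2]
force: [-5.5, -0.0, 11.4]
gripper_width: 0.7
gripper_force: 5.5
```

Force went over 11 N at z = 163.6, which is past the 5 N needed, so the key is fully in. I'll add a short hold with a little more push, then lift away.

>>> step_hand([
  {"d":[0, 0, 0.5]},
  {},
  {},
])

```text
time_s: 10.8
ee_pos: [539.5, -19.5, 163.6]
ee_rot: [180.0, 0.0, 85.2]
force: [-4.9, -0.8, 12.6]
gripper_width: 0.3
gripper_force: 6.6
```

>>> step_hand([
  {"d":[0, 0, -5]},
  {"d":[0, 0, -15]},
  {"d":[0, 0, -30]},
  {"d":[0, 0, -40]},
  {"d":[0, -40, -20]},
  {"d":[0, -40, 0]},
  {},
  {},
])

```text
time_s: 11.6
ee_pos: [460.1, -12.6, 271.9]
ee_rot: [179.9, -0.0, 85.2]
force: [-0.2, -0.2, 0.3]
gripper_width: 0.8
gripper_force: 0.0
```

Run:
```python
from workcell import env, eyes
from h import *
f=eyes.grab_frame("wrist");s=eyes.grab_frame("scene")
cv2.imwrite("pics/c8.png",cv2.hconcat([cv2.resize(f,(400,300)),cv2.resize(s[190:310,240:400],(400,300))]))
```

```text
(no output)
```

View pics/c8.png

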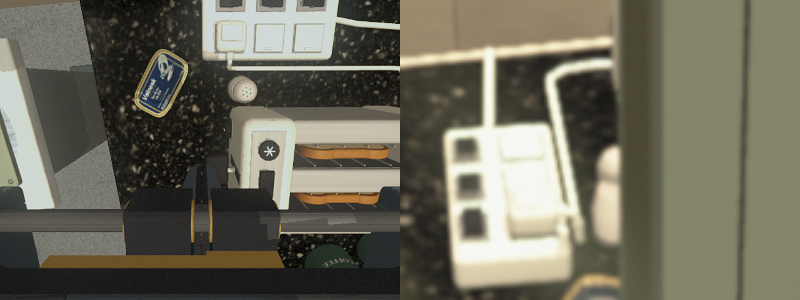

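The slices are down, the key is out, rocker 1 looks different from the other two, nothing has been shifted, and the arm is clear.

```bash
python3 -c "
from workcell import env, eyes
print(env.job_done())"
```

```text
the job is handed in; nothing more can be done
None
```

The job is handed in: rocker 1 beside the plug was switched on, the lever pushed down and caught, and the defrost key pressed and released, by camera and force readings; no verdict came back.

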